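# Dock the orange tracker in its charging cradle

### The arm

A 6-joint arm with a two-finger parallel gripper is mounted at the origin on the work surface. World frame = base frame: x ahead of the robot, y to its left, z up, the work surface at z = 0. Lengths are in m, angles in rad, forces in N, time in s.
With the tool pointing down it reaches from about 0.35 to 0.975 m from the base axis. Payload 4.9 kg.
Tool frame: the origin (TCP) lies midway between the tips of the shut fingers; the grasp point (between the pads) lies 19 mm behind it (manip.pinch_z is the x of the grasp point in the tool frame, in m); x points along the fingers, y is the direction in which the jaws open and shut, and the axes are right-handed (so a half turn about x gives the same grasp; the last joint's range is limited). The gripper opens to 85 mm and grips with 20 to 120 N. Pads are 22 mm wide; open, the fingers measure 114 mm over their backs; the gripper's body (76 mm by 85 mm) begins 54 mm behind the grasp point. The pads swing forward as they close: fully open they stand 13 mm farther back than shut.
Start: joints at [-1.438, 0.053, 1.613, -0, 1.476, -0.119], TCP at [0.156, -0.605, 0.231] pointing down, gripper open.
Joint ranges: [-3.01, 3.01], [-1.01, 2.22], [0.06, 2.58], [-1.02, 4.17], [0.09, 2.62], [-3.14, 3.14]. Speed limits (rad/s): [2.57, 2.57, 3.14, 3.14, 3.14, 3.14].

### API

Orientations are given as a unit quaternion [w, x, y, z].
In Python, from plant import sensors, cams, workorder, manip gives the robot as it stands.
- The arm moves only by the tool drive_tool, never from a script. Its argument "series" is a list of rows, each an object of numbers: "x", "y", "z": the shift along the tool's x, y, z in units of 25 mm (1.0 is 25 mm); "ax", "ay", "az": the turn, a rotation vector about the tool's x, y, z in units of 5 degrees (1.0 is 5 degrees). A call has 1 to 5 rows; each row is the pose to reach, as a shift and turn from the pose commanded when the call began, along the tool's axes at that moment; what a row does not reach only later rows make up. A row lasts 1/12 s, in which the tool goes at most 41.7 mm and 7.16 degrees, less where a joint would pass 70% of its speed; a pose out of reach is approached as far as the arm can. A call with a gripper value outside its range is refused whole. "hand" is the opening, from 0 (shut) to 1 (fully open), set as the call begins (left out, the last holds). The fingers move at their own pace and stop on an object; the grip force is fixed at half the most. Time passes only in rows, so rows that repeat a pose let the fingers close. It gives the time, the measured TCP pose, the force and the opening at its end, in the units of the state.
- sensors.state(): the state, without advancing time (a new reading comes with each control period).
- cams.grab_frame(name): name is "scene" or "top" or "wrist"; returns a dict with "img" (384x512x3 uint8, blue, green, red), "camera_matrix" (3x3 intrinsics, pixels), "k1" (the pictures are not rectified: a ray, as slopes to the right and down, at radius r is drawn at 1 + k1 r^2 times it, then the intrinsics apply), "cam_to_world" (4x4, takes a point from camera to world coordinates). Camera axes: x right, y down, z forward; pixel columns grow to the right and rows downward; lengths in m; the calibration is good to about 2 mm. A picture is of the moment at which its call begins. There is no depth.
- workorder.job_done(): hands the job in, once; it reports no verdict.
The state is a dict: "time": time; "joint_pos": joint angles; "joint_vel": joint speeds; "joint_efforts": joint torques, N m; "tool_pos": TCP position; "tool_rot": TCP orientation; "contact_force": force on the tool from outside, world axes, zero at the start; "ft_torque": the same for the moment, N m; "gripper_width": opening from 0.0 (shut) to 1.0 (fully open).
Only numpy, scipy, OpenCV 4.12 (cv2) and the standard library are available. Lean on these libraries where they do the work, as an engineer would, in place of code of your own. Each camera call takes 0.05 s, during which the arm holds its last target.

### The job

The demo is over for the orange hand tracker: take it by its stem and put it in the charging cradle with the orange rim, foot down, so that its cone nests fully home and it stands upright. Lower it in, letting go only once its foot is well down inside the cup rather than dropping it, and leave the blue tracker standing where it is.

Things in the scene. Friction and masses are not known exactly. Their poses are not given: they have to be found in the camera images.
- tracker_orange_mid (a point): Loose hand tracker, 0.17-0.35 kg, round, 106 mm tall, standing on its foot. Going up: grey cone, diameter 40 mm at the foot, 80 mm at 40 mm up; orange collar, 84 mm diameter, 40-46 mm up; dark grip stem, 32 mm diameter, 46-106 mm up, orange ring at its top. Grasp the stem from above, any yaw. Point: on the axis, 53 mm above the foot; z up along the axis.
- cradle_orange_mouth (a point): Charging cradle fixed to the table: dark, round, 116 mm across, 54 mm high, broad orange rim round a grey conical cup, 76 mm wide at the mouth, 43 mm deep, of the trackers' taper (radius -1 mm per 2 mm down). Point: centre of the mouth at rim height; z up. A tracker fully home hangs in the taper, foot 36 mm below this point, its middle point 17 mm above it, collar 4 mm above the rim.
- tracker_blue_mid (a point): Loose hand tracker, 0.17-0.35 kg, round, 106 mm tall, standing on its foot. Going up: grey cone, diameter 40 mm at the foot, 80 mm at 40 mm up; blue collar, 84 mm diameter, 40-46 mm up; dark grip stem, 32 mm diameter, 46-106 mm up, blue ring at its top. Grasp the stem from above, any yaw. Point: on the axis, 53 mm above the foot; z up along the axis.
- cradle_blue_mouth (a point): Charging cradle fixed to the table: dark, round, 116 mm across, 54 mm high, broad blue rim round a grey conical cup, 76 mm wide at the mouth, 43 mm deep, of the trackers' taper (radius -1 mm per 2 mm down). Point: centre of the mouth at rim height; z up. A tracker fully home hangs in the taper, foot 36 mm below this point, its middle point 17 mm above it, collar 4 mm above the rim.
Not all that is in view belongs to the job. What is shaped like the part that bears tracker_orange_mid but green or turquoise is not meant.

How it is judged:
On the way, in this order (a step that is already met when the one before it is completed fails the run):
1. the gripper holds the orange tracker with its foot lifted clear above a cradle's rim (height (world z) of tracker_orange_mid above 0.11 m and contact force between the fingers and tracker_orange above 0.5 N), for 0.1 s.
2. still held, the foot of the orange tracker is down inside the orange cup (at least 6 mm below its rim, within 20 mm of its axis) (horizontal distance between tracker_orange_mid and cradle_orange_mouth below 0.02 m and z of tracker_orange_mid in the frame of cradle_orange_mouth below 0.047 m and contact force between the fingers and tracker_orange above 0.5 N), for 0.05 s.
At the end, for the whole second after the job is handed in: Orange tracker nested in the orange cradle: middle point within 10 mm of the cup axis and within 8 mm of its fully-home height (17 mm above the mouth), upright within 10 degrees, at rest, released; blue tracker within 30 mm of its start and upright within 15 degrees (horizontal distance between tracker_orange_mid and cradle_orange_mouth below 0.01 m and z of tracker_orange_mid in the frame of cradle_orange_mouth between 0.009 and 0.025 m and angle between tracker_orange_mid's own z axis and vertical below 0.175 rad and linear speed of tracker_orange below 0.03 m/s and contact force between the fingers and tracker_orange below 0.1 N and distance of tracker_blue_mid from where it was at the start of the episode below 0.03 m and angle between tracker_blue_mid's own z axis and vertical below 0.26 rad); the robot touches nothing.
It fails at once if the blue tracker is pushed more than 30 mm or tipped over 15 degrees (distance of tracker_blue_mid from where it was at the start of the episode above 0.03 m or angle between tracker_blue_mid's own z axis and vertical above 0.26 rad).
It also fails if it takes over 38 s, if anything falls off the work surface, if the arm or the gripper's body presses on something with over 40 N, if the wrist force passes 120 N, or if a joint passes its speed limit or range.

## Working session

There is one attempt and no reset: what is moved stays moved. The work goes in short steps, Python scripts to look and compute and a tool call to move; the robot and the scene stay as the last step left them, time stands still between calls to the robot, and variables do not carry over. Pictures are saved under pics/ and viewed, and the job is handed in when it is done.

Besides the shell and the picture viewer there is one more tool, called after "Request:" as a command line: name --argument value ..., lists and objects as JSON in quotes. drive_tool: Moves the arm, as the interface text tells. Its arguments: {"type":"object","properties":{"series":{"type":"array","items":{"type":"object","properties":{"x":{"type":"number"},"y":{"type":"number"},"z":{"type":"number"},"ax":{"type":"number"},"ay":{"type":"number"},"az":{"type":"number"}}}},"hand":{"type":"number"}},"required":["series"]}

```bash
ls; mkdir -p pics; python3 - <<'E'
from plant import sensors,cams,manip
import cv2
s=sensors.state();print(s['time'],s['tool_pos'],s['tool_rot'],s['gripper_width'],manip.pinch_z)
for n in ['scene','top','wrist']:
    f=cams.grab_frame(n);cv2.imwrite(f'pics/{n}0.png',f['img']);print(n,f['camera_matrix'],f['k1'],f['cam_to_world'])
E
```

```text
pics
0.0 [ 0.15564294 -0.60465843  0.23008594] [-0.0880726  -0.70150344 -0.08952425  0.70151376] 1.0030755477930509 -0.0187
scene [[380.76639902   0.         262.51671867]
 [  0.         380.76639902 195.87772909]
 [  0.           0.           1.        ]] -0.08583724542677486 [[ 0.21167581  0.78445984 -0.58293749  1.20618411]
 [ 0.97733838 -0.1709654   0.12482197 -0.1745907 ]
 [-0.00174432 -0.59614897 -0.80287195  1.0121175 ]
 [ 0.          0.          0.          1.        ]]
top [[423.12903496   0.         251.22835841]
 [  0.         423.12903496 190.04996571]
 [  0.           0.           1.        ]] 0.03707175728776097 [[-0.00645752 -0.99546546  0.0949043   0.40512967]
 [-0.99997724  0.00661372  0.00133142 -0.03131247]
 [-0.00195306 -0.09489355 -0.99548551  1.30035011]
 [ 0.          0.          0.          1.        ]]
wrist [[273.52324371   0.         257.41490143]
 [  0.         273.52324371 192.02318343]
 [  0.           0.           1.        ]] -0.008991499512058715 [[ 0.24849102 -0.91697954 -0.31209092  0.23740521]
 [-0.96862996 -0.23619157 -0.07726278 -0.58418691]
 [-0.00286485  0.32149972 -0.94690534  0.37355233]
 [ 0.          0.          0.          1.        ]]
```

View pics/scene0.png

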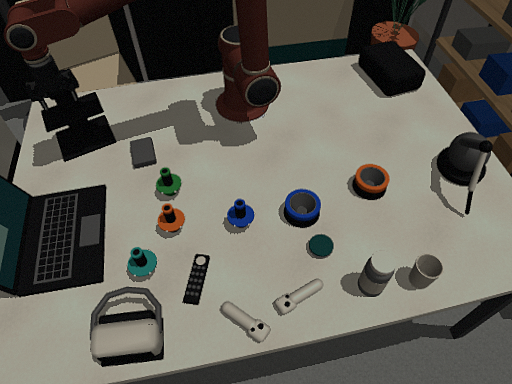

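View pics/top0.png

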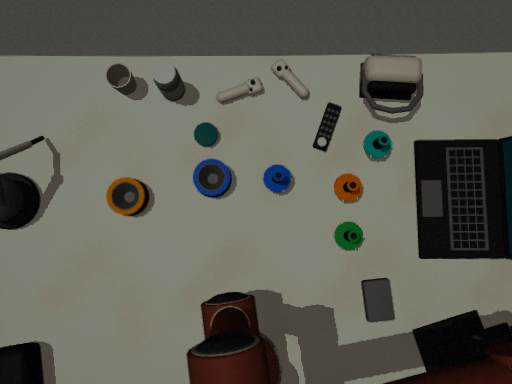

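View pics/wrist0.png

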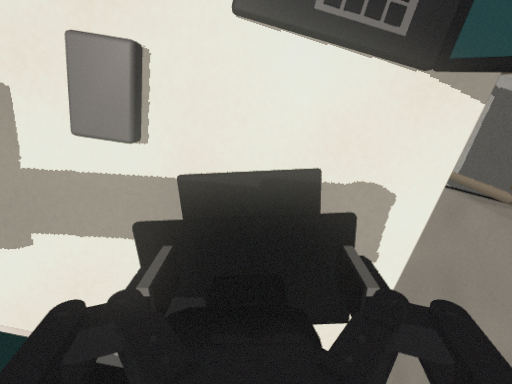

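The top view shows the orange tracker at about (349,187), its cradle at (127,196), and the blue tracker at (278,179), next to the line between them. The green and turquoise trackers are at (349,236) and (377,145). Next I measure the orange and blue items from both the scene and top cameras.

```bash
cat > h.py <<'E'
import numpy as np, cv2
from plant import sensors,cams,manip
def cast(f,px,z):
    K=f['camera_matrix'];d=(np.asarray(px,float).reshape(-1,2)-K[:2,2])/[K[0,0],K[1,1]]
    u=d.copy()
    for _ in range(20): u=d/(1+f['k1']*(u**2).sum(1,keepdims=True))
    T=np.asarray(f['cam_to_world']);r=np.c_[u,np.ones(len(u))]@T[:3,:3].T;o=T[:3,3]
    return o+r*((z-o[2])/r[:,2:])
def blobs(f,lo,hi,amin=60):
    m=cv2.inRange(cv2.cvtColor(f['img'],cv2.COLOR_BGR2HSV),lo,hi)
    c,_=cv2.findContours(m,cv2.RETR_EXTERNAL,cv2.CHAIN_APPROX_NONE)
    return [x for x in c if cv2.contourArea(x)>amin]
OR=((5,150,90),(20,255,255));BL=((105,150,60),(125,255,255))
def circ(f,c,z):
    p=cast(f,c[:,0,:],z)[:,:2]
    (x,y),r=cv2.minEnclosingCircle((p*1000).astype(np.float32))
    e=cv2.fitEllipse((p*1000).astype(np.float32))
    return np.round([x,y,2*r],1),np.round([*e[0],*e[1]],1)
E
python3 - <<'E'
from h import *
for n in ['scene','top']:
    f=cams.grab_frame(n)
    for nm,k in (('or',OR),('bl',BL)):
        for c in blobs(f,*k):
            print(n,nm,cv2.boundingRect(c),'z43',*circ(f,c,.043),'z54',*circ(f,c,.054))
E
```

```text
scene or (158, 204, 27, 28) z43 [ 519.  -316.4  104.7] [ 524.  -317.6   75.8   98. ] z54 [ 526.8 -314.8  103.5] [ 531.7 -316.    75.    96.9]
scene or (355, 164, 34, 28) z43 [504.1 347.1 117.3] [502.3 348.2 107.6 111.2] z54 [512.1 341.2 116. ] [510.3 342.3 106.4 109.9]
scene or (394, 27, 22, 20) z43 [-287.4  829.   178.8] [-273.6  833.7   88.9  162.4] z54 [-270.4  817.6  176.8] [-256.8  822.2   87.9  160.5]
scene or (372, 21, 23, 21) z43 [-347.2  770.3  203.2] [-348.7  760.4   98.4  191. ] z54 [-329.6  759.5  200.9] [-331.   749.8   97.3  188.8]
scene bl (227, 199, 27, 28) z43 [ 549.3 -102.   102.5] [ 553.1 -105.1   76.5   95.7] z54 [ 556.8 -102.8  101.4] [ 560.5 -105.8   75.7   94.6]
scene bl (285, 189, 36, 31) z43 [559.5  91.2 117.6] [558.7  92.  107.1 113.6] z54 [566.8  88.2 116.2] [566.1  88.9 105.9 112.3]
top or (106, 178, 38, 37) z43 [511.1 346.1 111.5] [511.1 345.8 107.6 108.7] z54 [510.2 342.8 110.6] [510.2 342.5 106.7 107.7]
top or (334, 174, 28, 28) z43 [ 532.  -317.    83.9] [ 532.1 -316.9   80.    81. ] z54 [ 530.8 -314.5   83.1] [ 531.  -314.4   79.3   80.3]
top bl (264, 165, 27, 27) z43 [ 560.8 -106.7   81.8] [ 560.8 -106.4   78.4   79. ] z54 [ 559.4 -106.    81.1] [ 559.4 -105.8   77.7   78.3]
top bl (193, 159, 37, 37) z43 [565.4  89.7 111.6] [565.   89.7 107.3 109.1] z54 [564.   88.6 110.6] [563.6  88.6 106.3 108.1]
```

```bash
cat >> h.py <<'E'
from scipy.spatial.transform import Rotation as R
def rot(): 
    w,x,y,z=sensors.state()['tool_rot'];return R.from_quat([x,y,z,w])
def delta(target,yaw=None):
    s=sensors.state();r=rot();d=r.inv().apply(np.array(target)-s['tool_pos'])/.025
    print('t',round(s['time'],2),'tcp',np.round(s['tool_pos'],4),'w',round(s['gripper_width'],3),'F',np.round(s['contact_force'],1),'units',np.round(d,2),'\n',np.round(r.as_matrix(),3).tolist())
    # leveling turn so that tool x -> world -z, in tool frame units of 5deg
    print('level turn',np.round(np.degrees(np.cross([1,0,0],r.inv().apply([0,0,-1])))/5,2))
E
python3 -c "
from h import *
delta([.532,-.317,.20])"
```

```text
t 0.25 tcp [ 0.1557 -0.605   0.2307] w 1.002 F [-0.8  0.   0.4] units [  1.24  -7.4  -17.45] 
 [[-0.0, 0.249, -0.968], [0.001, -0.968, -0.249], [-1.0, -0.001, -0.0]]
level turn [ 0.   -0.    0.01]
```

Request:
drive_tool --series '[{"x":0,"y":-1.2,"z":-1},{"x":0,"y":-2.4,"z":-2.2},{"x":0,"y":-3.4,"z":-3.5},{"x":0,"y":-4.3,"z":-4.9},{"x":0,"y":-5,"z":-6.3}]' --hand 1

```text
schema error: expected keys x, y, z, ax, ay, az
```

Request:
drive_tool --series '[{"x":0,"y":-0.4,"z":-1.5},{"x":0,"y":-0.8,"z":-3},{"x":0,"y":-1.2,"z":-4.5},{"x":0,"y":-1.5,"z":-6},{"x":0,"y":-1.8,"z":-7.5}]'

```text
schema error: expected keys x, y, z, ax, ay, az
```

```bash
python3 -c "
from h import *
delta([.532,-.317,.20])"
```

```text
t 0.25 tcp [ 0.1557 -0.605   0.2307] w 1.002 F [-0.8  0.   0.4] units [  1.24  -7.4  -17.45] 
 [[-0.0, 0.249, -0.968], [0.001, -0.968, -0.249], [-1.0, -0.001, -0.0]]
level turn [ 0.   -0.    0.01]
```

Request:
drive_tool --series '[{"x":0,"y":-1.2,"z":-1,"ax":0,"ay":0,"az":0},{"x":0,"y":-2.4,"z":-2.2,"ax":0,"ay":0,"az":0},{"x":0,"y":-3.4,"z":-3.5,"ax":0,"ay":0,"az":0},{"x":0,"y":-4.3,"z":-4.9,"ax":0,"ay":0,"az":0},{"x":0,"y":-5,"z":-6.3,"ax":0,"ay":0,"az":0}]' --hand 1

```text
time: 0.67
tool_pos: [0.2776, -0.443, 0.2312]
tool_rot: [0.088, 0.702, 0.089, -0.702]
contact_force: [1.2, -0.4, 0.4]
gripper_width: 1.002
```

Request:
drive_tool --series '[{"x":0,"y":-0.4,"z":-1.5,"ax":0,"ay":0,"az":0},{"x":0,"y":-0.8,"z":-3,"ax":0,"ay":0,"az":0},{"x":0,"y":-1.2,"z":-4.5,"ax":0,"ay":0,"az":0},{"x":0,"y":-1.5,"z":-6,"ax":0,"ay":0,"az":0},{"x":0,"y":-1.8,"z":-7.5,"ax":0,"ay":0,"az":0}]'

```text
time: 1.08
tool_pos: [0.449, -0.3533, 0.2314]
tool_rot: [0.089, 0.702, 0.089, -0.701]
contact_force: [-0.2, -1.4, 0.2]
gripper_width: 1.006
```

```bash
python3 -c "
from h import *
delta([.532,-.317,.20])"
```

```text
t 1.08 tcp [ 0.449  -0.3533  0.2314] w 1.006 F [-0.2 -1.4  0.2] units [ 1.26 -0.58 -3.58] 
 [[0.0, 0.249, -0.968], [-0.0, -0.968, -0.249], [-1.0, 0.0, -0.0]]
level turn [ 0. -0. -0.]
```

Request:
drive_tool --series '[{"x":0,"y":-0.3,"z":-1.5,"ax":0,"ay":0,"az":0},{"x":0,"y":-0.6,"z":-3,"ax":0,"ay":0,"az":0},{"x":0,"y":-0.6,"z":-3.6,"ax":0,"ay":0,"az":0},{"x":0,"y":-0.6,"z":-3.6,"ax":0,"ay":0,"az":0},{"x":0,"y":-0.6,"z":-3.6,"ax":0,"ay":0,"az":0}]'

```text
time: 1.5
tool_pos: [0.5309, -0.3176, 0.2309]
tool_rot: [-0.089, -0.701, -0.089, 0.702]
contact_force: [-0.2, 1.0, -0.3]
gripper_width: 1.001
```

```bash
python3 - <<'E'
from h import *
delta([.532,-.317,.063])
f=cams.grab_frame('wrist');cv2.imwrite('pics/w1.png',f['img'])
for c in blobs(f,*OR): print(cv2.boundingRect(c),'z46',*circ(f,c,.046),'z106',*circ(f,c,.106))
E
```

```text
t 1.5 tcp [ 0.5309 -0.3176  0.2309] w 1.001 F [-0.2  1.  -0.3] units [ 6.71 -0.01 -0.06] 
 [[-0.001, 0.25, -0.968], [0.0, -0.968, -0.25], [-1.0, -0.0, 0.001]]
level turn [-0.    0.01  0.  ]
(223, 135, 67, 65) z46 [ 533.7 -315.2   82. ] [ 534.1 -314.9   79.    80.7] z106 [ 548.1 -311.8   67. ] [ 548.5 -311.6   64.5   65.9]
```

View pics/w1.png

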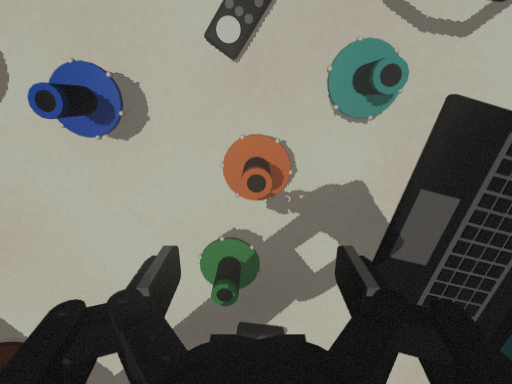

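The wrist view shows the orange collar centred at (256,167) with the stem below it. It measures 82 mm across at (0.534, -0.315), within 2 mm of the top view. I'll use (0.533, -0.316) and descend.

Request:
drive_tool --series '[{"x":1.5,"y":0,"z":-0.1,"ax":0,"ay":0,"az":0},{"x":3,"y":0,"z":-0.1,"ax":0,"ay":0,"az":0},{"x":4,"y":0,"z":-0.1,"ax":0,"ay":0,"az":0},{"x":5,"y":0,"z":-0.1,"ax":0,"ay":0,"az":0},{"x":5.6,"y":0,"z":-0.1,"ax":0,"ay":0,"az":0}]'

```text
time: 1.97
tool_pos: [0.5301, -0.3172, 0.0878]
tool_rot: [-0.087, -0.7, -0.089, 0.703]
contact_force: [-0.8, 0.5, 0.2]
gripper_width: 1.003
```

Request:
drive_tool --series '[{"x":0.5,"y":0,"z":0,"ax":0,"ay":0,"az":0},{"x":0.9,"y":0,"z":0,"ax":0,"ay":0,"az":0},{"x":1.1,"y":0,"z":0,"ax":0,"ay":0,"az":0},{"x":1.1,"y":0,"z":0,"ax":0,"ay":0,"az":0}]'

```text
time: 2.3
tool_pos: [0.5325, -0.3173, 0.0631]
tool_rot: [-0.088, -0.701, -0.089, 0.702]
contact_force: [0.4, -1.0, -0.3]
gripper_width: 1.0
```

```bash
python3 - <<'E'
from h import *
delta([.533,-.316,.063])
f=cams.grab_frame('wrist');cv2.imwrite('pics/w2.png',f['img'])
E
```

```text
t 2.3 tcp [ 0.5325 -0.3173  0.0631] w 1.0 F [ 0.4 -1.  -0.3] units [ 0.   -0.05 -0.03] 
 [[-0.001, 0.248, -0.969], [0.001, -0.969, -0.248], [-1.0, -0.001, 0.001]]
level turn [-0.    0.01  0.01]
```

View pics/w2.png

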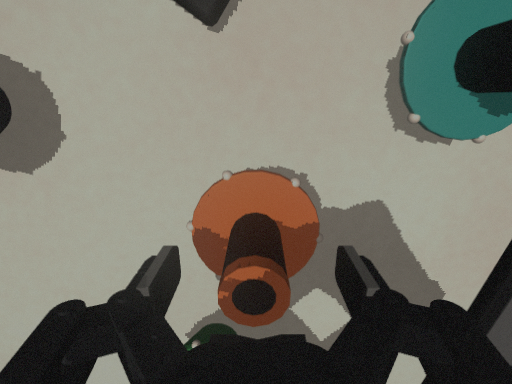

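The stem stands midway between the two fingers, with its top ring at (254,297). Next I close the gripper.

Request:
drive_tool --series '[{"x":0,"y":0,"z":0,"ax":0,"ay":0,"az":0},{"x":0,"y":0,"z":0,"ax":0,"ay":0,"az":0},{"x":0,"y":0,"z":0,"ax":0,"ay":0,"az":0},{"x":0,"y":0,"z":0,"ax":0,"ay":0,"az":0},{"x":0,"y":0,"z":0,"ax":0,"ay":0,"az":0}]' --hand 0

```text
time: 2.77
tool_pos: [0.5337, -0.317, 0.0646]
tool_rot: [0.089, 0.702, 0.089, -0.701]
contact_force: [0.5, 1.0, 0.5]
gripper_width: 0.36
```

Request:
drive_tool --series '[{"x":0,"y":0,"z":0,"ax":0,"ay":0,"az":0},{"x":0,"y":0,"z":0,"ax":0,"ay":0,"az":0},{"x":0,"y":0,"z":0,"ax":0,"ay":0,"az":0},{"x":0,"y":0,"z":0,"ax":0,"ay":0,"az":0},{"x":0,"y":0,"z":0,"ax":0,"ay":0,"az":0}]'

```text
time: 3.18
tool_pos: [0.5337, -0.3171, 0.0646]
tool_rot: [0.089, 0.702, 0.089, -0.701]
contact_force: [-0.2, 1.7, 5.6]
gripper_width: 0.365
```

The opening of 0.365 is about 31 mm, which matches the stem. I'll lift gently.

Request:
drive_tool --series '[{"x":-0.5,"y":0,"z":0,"ax":0,"ay":0,"az":0},{"x":-1.3,"y":0,"z":0,"ax":0,"ay":0,"az":0},{"x":-2.4,"y":0,"z":0,"ax":0,"ay":0,"az":0},{"x":-3.6,"y":0,"z":0,"ax":0,"ay":0,"az":0},{"x":-4.6,"y":0,"z":0,"ax":0,"ay":0,"az":0}]'

```text
time: 3.6
tool_pos: [0.533, -0.3171, 0.1802]
tool_rot: [-0.089, -0.701, -0.089, 0.702]
contact_force: [0.4, -0.2, -2.3]
gripper_width: 0.359
```

Request:
drive_tool --series '[{"x":-0.8,"y":0,"z":0,"ax":0,"ay":0,"az":0},{"x":-1.4,"y":0,"z":0,"ax":0,"ay":0,"az":0},{"x":-1.4,"y":0,"z":0,"ax":0,"ay":0,"az":0},{"x":-1.4,"y":0,"z":0,"ax":0,"ay":0,"az":0},{"x":-1.4,"y":0,"z":0,"ax":0,"ay":0,"az":0}]'

```text
time: 4.02
tool_pos: [0.5325, -0.3165, 0.2116]
tool_rot: [-0.088, -0.701, -0.09, 0.702]
contact_force: [0.9, -0.5, -2.2]
gripper_width: 0.365
```

```bash
python3 - <<'E'
from h import *
delta([.5105,.3425,.22])
f=cams.grab_frame('wrist');cv2.imwrite('pics/w3.png',f['img'])
f=cams.grab_frame('scene');cv2.imwrite('pics/s3.png',f['img'])
E
```

```text
t 4.02 tcp [ 0.5325 -0.3165  0.2116] w 0.365 F [ 0.9 -0.5 -2.2] units [ -0.28 -25.75  -5.72] 
 [[-0.003, 0.249, -0.968], [0.002, -0.968, -0.249], [-1.0, -0.003, 0.002]]
level turn [-0.    0.02  0.03]
```

View pics/w3.png

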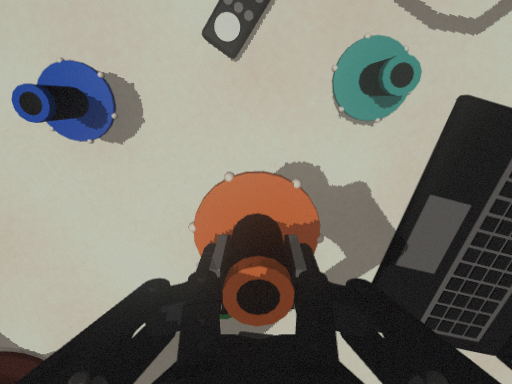

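View pics/s3.png

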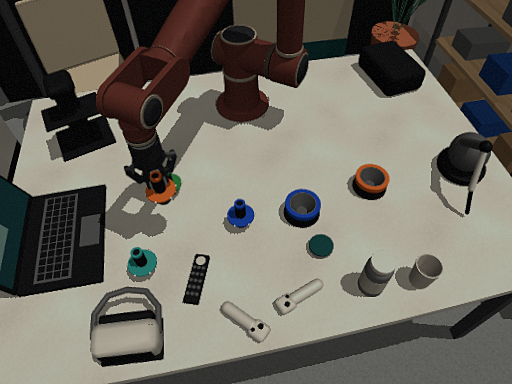

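The orange tracker is held upright in the fingers in both views, its foot about 0.148 m up, above the blue tracker's 0.106 m top. I'll carry it to above the orange cradle.

Request:
drive_tool --series '[{"x":-0.2,"y":-0.5,"z":-0.1,"ax":0,"ay":0,"az":0},{"x":-0.3,"y":-1.4,"z":-0.3,"ax":0,"ay":0,"az":0},{"x":-0.3,"y":-2.6,"z":-0.6,"ax":0,"ay":0,"az":0},{"x":-0.3,"y":-3.9,"z":-0.9,"ax":0,"ay":0,"az":0},{"x":-0.3,"y":-5.2,"z":-1.2,"ax":0,"ay":0,"az":0}]'

```text
time: 4.53
tool_pos: [0.5293, -0.1818, 0.2206]
tool_rot: [-0.088, -0.701, -0.089, 0.702]
contact_force: [0.7, -0.8, -2.3]
gripper_width: 0.361
```

Request:
drive_tool --series '[{"x":0,"y":-1.3,"z":-0.3,"ax":0,"ay":0,"az":0},{"x":0,"y":-2.6,"z":-0.6,"ax":0,"ay":0,"az":0},{"x":0,"y":-3.9,"z":-0.9,"ax":0,"ay":0,"az":0},{"x":0,"y":-5.2,"z":-1.2,"ax":0,"ay":0,"az":0},{"x":0,"y":-6.5,"z":-1.5,"ax":0,"ay":0,"az":0}]'

```text
time: 4.95
tool_pos: [0.5248, -0.0147, 0.2207]
tool_rot: [-0.089, -0.701, -0.089, 0.702]
contact_force: [0.1, 0.1, -1.9]
gripper_width: 0.36
```

Request:
drive_tool --series '[{"x":0,"y":-1.3,"z":-0.3,"ax":0,"ay":0,"az":0},{"x":0,"y":-2.6,"z":-0.6,"ax":0,"ay":0,"az":0},{"x":0,"y":-3.9,"z":-0.9,"ax":0,"ay":0,"az":0},{"x":0,"y":-5.2,"z":-1.2,"ax":0,"ay":0,"az":0},{"x":0,"y":-6.5,"z":-1.5,"ax":0,"ay":0,"az":0}]'

```text
time: 5.37
tool_pos: [0.5204, 0.1518, 0.2207]
tool_rot: [-0.089, -0.701, -0.089, 0.702]
contact_force: [0.5, 0.4, -1.3]
gripper_width: 0.357
```

Request:
drive_tool --series '[{"x":0,"y":-1.3,"z":-0.3,"ax":0,"ay":0,"az":0},{"x":0,"y":-2.6,"z":-0.6,"ax":0,"ay":0,"az":0},{"x":0,"y":-3.8,"z":-0.8,"ax":0,"ay":0,"az":0},{"x":0,"y":-4.8,"z":-1,"ax":0,"ay":0,"az":0},{"x":0,"y":-5.4,"z":-1.1,"ax":0,"ay":0,"az":0}]'

```text
time: 5.78
tool_pos: [0.513, 0.2902, 0.2205]
tool_rot: [-0.089, -0.701, -0.09, 0.702]
contact_force: [0.6, -0.3, -1.9]
gripper_width: 0.361
```

```bash
python3 - <<'E'
from h import *
delta([.5105,.3425,.22])
E
```

```text
t 5.78 tcp [0.513  0.2902 0.2205] w 0.361 F [ 0.6 -0.3 -1.9] units [ 0.02 -2.05 -0.43] 
 [[-0.002, 0.252, -0.968], [0.001, -0.968, -0.252], [-1.0, -0.001, 0.002]]
level turn [-0.    0.02  0.01]
```

Request:
drive_tool --series '[{"x":0,"y":-0.8,"z":-0.2,"ax":0,"ay":0,"az":0},{"x":0,"y":-1.6,"z":-0.3,"ax":0,"ay":0,"az":0},{"x":0,"y":-2.1,"z":-0.4,"ax":0,"ay":0,"az":0},{"x":0,"y":-2.1,"z":-0.4,"ax":0,"ay":0,"az":0},{"x":0,"y":-2.1,"z":-0.4,"ax":0,"ay":0,"az":0}]'

```text
time: 6.2
tool_pos: [0.5106, 0.3409, 0.2207]
tool_rot: [-0.09, -0.701, -0.089, 0.702]
contact_force: [0.8, 0.1, -2.9]
gripper_width: 0.356
```

```bash
python3 - <<'E'
from h import *
delta([.5105,.3425,.22])
s=sensors.state()
zc=s['tool_pos'][2]-.0646+.043
for n in ['scene','top','wrist']:
    f=cams.grab_frame(n);cv2.imwrite(f'pics/{n}4.png',f['img'])
    for c in blobs(f,*OR): print(n,cv2.boundingRect(c),'rim',*circ(f,c,.054),'collar',*circ(f,c,zc))
E
```

```text
t 6.2 tcp [0.5106 0.3409 0.2207] w 0.356 F [ 0.8  0.1 -2.9] units [ 0.03 -0.06 -0.01] 
 [[-0.001, 0.25, -0.968], [-0.001, -0.968, -0.25], [-1.0, 0.001, 0.001]]
level turn [ 0.    0.01 -0.01]
scene (357, 164, 32, 28) rim [512.1 341.2 116. ] [510.2 343.2  97.5 103.7] collar [617.2 263.1  98.4] [615.6 264.8  82.7  88. ]
scene (369, 139, 28, 17) rim [384.1 435.   98.3] [387.5 433.5  82.   90.4] collar [508.6 342.6  83.4] [511.5 341.4  69.6  76.7]
top (106, 178, 37, 37) rim [510.9 342.8 111.2] [506.9 338.9  91.3 112.1] collar [498.6 299.2  98.3] [495.1 295.8  80.6  99. ]
wrist (223, 257, 71, 69) rim [349.3 298.5 113.1] [346.6 298.   94.7 109.6] collar [463.2 327.6  60.2] [461.8 327.4  50.4  58.4]
wrist (194, 126, 126, 130) rim [470.7 332.4 194.6] [474.6 334.4 148.1 180.5] collar [527.8 345.7 103.6] [529.9 346.8  78.8  96.1]
```

View pics/wrist4.png

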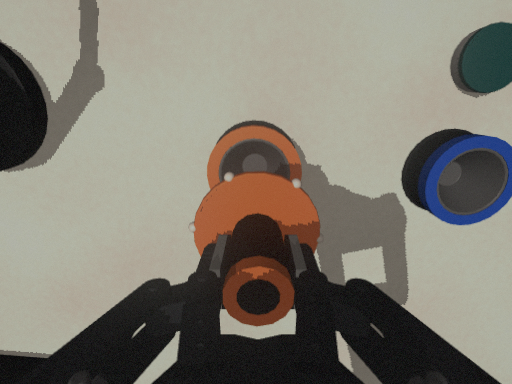

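View pics/top4.png

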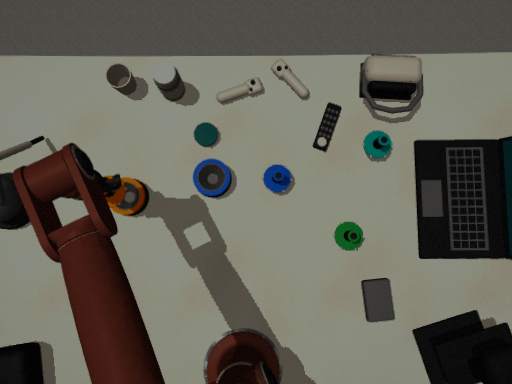

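In the scene view the held collar is centred at (0.509, 0.343), 83 mm across. The rim is at (0.511, 0.342), so the two line up within about 3 mm. The wrist view shows the collar (257) and the cup (255) in the same image column. Fully home should be at TCP z of about 0.083, so I lower in stages.

Request:
drive_tool --series '[{"x":0.8,"y":0,"z":0,"ax":0,"ay":0,"az":0},{"x":1.7,"y":-0.05,"z":0,"ax":0,"ay":0,"az":0},{"x":2.6,"y":-0.05,"z":0,"ax":0,"ay":0,"az":0},{"x":3.4,"y":-0.05,"z":0,"ax":0,"ay":0,"az":0},{"x":3.8,"y":-0.05,"z":0,"ax":0,"ay":0,"az":0}]'

```text
time: 6.77
tool_pos: [0.5096, 0.3401, 0.123]
tool_rot: [-0.089, -0.7, -0.088, 0.703]
contact_force: [-0.5, -0.4, -2.4]
gripper_width: 0.362
```

Request:
drive_tool --series '[{"x":0.2,"y":0,"z":0,"ax":0,"ay":0,"az":0},{"x":0.4,"y":0,"z":0,"ax":0,"ay":0,"az":0},{"x":0.6,"y":0,"z":0,"ax":0,"ay":0,"az":0},{"x":0.8,"y":0,"z":0,"ax":0,"ay":0,"az":0},{"x":0.8,"y":0,"z":0,"ax":0,"ay":0,"az":0}]'

```text
time: 7.18
tool_pos: [0.5109, 0.3418, 0.1061]
tool_rot: [-0.089, -0.701, -0.089, 0.702]
contact_force: [-0.0, -0.1, -2.4]
gripper_width: 0.358
```

```bash
python3 - <<'E'
from h import *
delta([.5105,.3425,.083])
for n in ['scene','wrist']:
    f=cams.grab_frame(n);cv2.imwrite(f'pics/{n}5.png',f['img'])
E
```

```text
t 7.18 tcp [0.5109 0.3418 0.1061] w 0.358 F [-0.  -0.1 -2.4] units [ 0.92 -0.03  0.01] 
 [[-0.0, 0.249, -0.968], [-0.0, -0.968, -0.249], [-1.0, 0.0, 0.0]]
level turn [ 0.  0. -0.]
```

View pics/scene5.png

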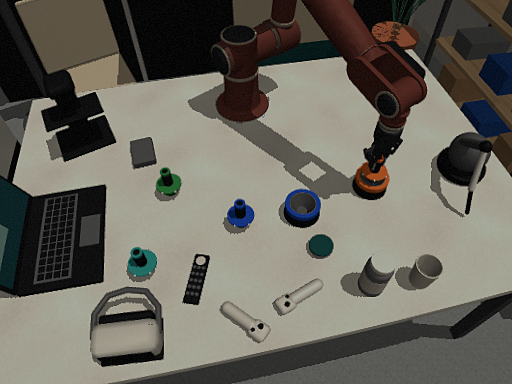

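View pics/wrist5.png

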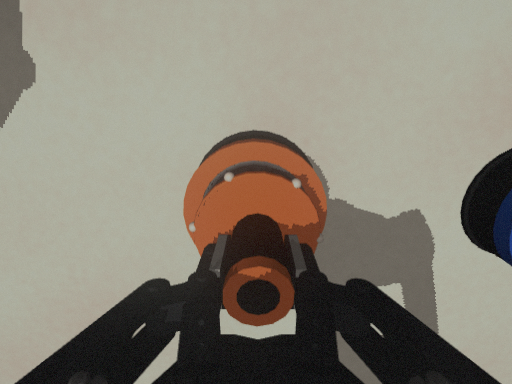

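The foot is inside the cup. The collar sits over the rim at about (256,205) in the wrist view, with even gaps left and right and no contact force. Next I lower in small steps towards home.

Request:
drive_tool --series '[{"x":0.15,"y":0,"z":0,"ax":0,"ay":0,"az":0},{"x":0.3,"y":0,"z":0,"ax":0,"ay":0,"az":0},{"x":0.45,"y":0,"z":0,"ax":0,"ay":0,"az":0},{"x":0.6,"y":0,"z":0,"ax":0,"ay":0,"az":0},{"x":0.65,"y":0,"z":0,"ax":0,"ay":0,"az":0}]'

```text
time: 7.7
tool_pos: [0.5104, 0.3416, 0.089]
tool_rot: [-0.089, -0.701, -0.089, 0.702]
contact_force: [-0.5, 1.2, -2.6]
gripper_width: 0.36
```

Request:
drive_tool --series '[{"x":0.08,"y":0,"z":0,"ax":0,"ay":0,"az":0},{"x":0.16,"y":0,"z":0,"ax":0,"ay":0,"az":0},{"x":0.16,"y":0,"z":0,"ax":0,"ay":0,"az":0}]'

```text
time: 7.95
tool_pos: [0.5108, 0.3419, 0.0857]
tool_rot: [-0.089, -0.701, -0.089, 0.702]
contact_force: [0.3, 0.2, -1.7]
gripper_width: 0.358
```

Request:
drive_tool --series '[{"x":0.04,"y":0,"z":0,"ax":0,"ay":0,"az":0},{"x":0.08,"y":0,"z":0,"ax":0,"ay":0,"az":0},{"x":0.08,"y":0,"z":0,"ax":0,"ay":0,"az":0}]'

```text
time: 8.2
tool_pos: [0.5112, 0.3424, 0.0846]
tool_rot: [0.088, 0.702, 0.089, -0.701]
contact_force: [0.0, 2.1, -1.0]
gripper_width: 0.365
```

Force is starting to drop, so it is nearly seated. I'll release here.

Request:
drive_tool --series '[{"x":0,"y":0,"z":0,"ax":0,"ay":0,"az":0},{"x":0,"y":0,"z":0,"ax":0,"ay":0,"az":0},{"x":0,"y":0,"z":0,"ax":0,"ay":0,"az":0},{"x":0,"y":0,"z":0,"ax":0,"ay":0,"az":0},{"x":0,"y":0,"z":0,"ax":0,"ay":0,"az":0}]' --hand 1

```text
time: 8.62
tool_pos: [0.5111, 0.3418, 0.0842]
tool_rot: [0.089, 0.702, 0.089, -0.701]
contact_force: [-0.4, 0.4, -0.4]
gripper_width: 1.003
```

Request:
drive_tool --series '[{"x":0,"y":0,"z":0,"ax":0,"ay":0,"az":0},{"x":0,"y":0,"z":0,"ax":0,"ay":0,"az":0},{"x":0,"y":0,"z":0,"ax":0,"ay":0,"az":0},{"x":0,"y":0,"z":0,"ax":0,"ay":0,"az":0},{"x":0,"y":0,"z":0,"ax":0,"ay":0,"az":0}]'

```text
time: 9.03
tool_pos: [0.511, 0.3418, 0.0841]
tool_rot: [0.089, 0.702, 0.089, -0.702]
contact_force: [-0.1, -0.4, -0.3]
gripper_width: 0.999
```

Request:
drive_tool --series '[{"x":-0.5,"y":0,"z":0,"ax":0,"ay":0,"az":0},{"x":-1.2,"y":0,"z":0,"ax":0,"ay":0,"az":0},{"x":-2.2,"y":0,"z":0,"ax":0,"ay":0,"az":0},{"x":-3.4,"y":0,"z":0,"ax":0,"ay":0,"az":0},{"x":-4.6,"y":0,"z":0,"ax":0,"ay":0,"az":0}]'

```text
time: 9.45
tool_pos: [0.5106, 0.3417, 0.2007]
tool_rot: [-0.089, -0.701, -0.089, 0.702]
contact_force: [0.7, 0.7, -0.2]
gripper_width: 1.0
```

Request:
drive_tool --series '[{"x":-1.2,"y":0,"z":1,"ax":0,"ay":0,"az":0},{"x":-1.6,"y":0,"z":2.2,"ax":0,"ay":0,"az":0},{"x":-1.6,"y":0,"z":3,"ax":0,"ay":0,"az":0},{"x":-1.6,"y":0,"z":3,"ax":0,"ay":0,"az":0},{"x":-1.6,"y":0,"z":3,"ax":0,"ay":0,"az":0}]'

```text
time: 9.87
tool_pos: [0.438, 0.3233, 0.2404]
tool_rot: [0.089, 0.702, 0.089, -0.701]
contact_force: [-0.1, -0.5, 0.4]
gripper_width: 0.997
```

```bash
python3 - <<'E'
from h import *
delta([.5105,.3425,.083])
for n in ['scene','top','wrist']:
    f=cams.grab_frame(n);cv2.imwrite(f'pics/{n}6.png',f['img'])
    if n!='scene':
        for c in blobs(f,*OR): print(n,'or',cv2.boundingRect(c),'rim',*circ(f,c,.054),'collar64',*circ(f,c,.064))
    if n!='wrist':
        for c in blobs(f,*BL): print(n,'bl',cv2.boundingRect(c),'z43',*circ(f,c,.043))
E
```

```text
t 9.87 tcp [0.438  0.3233 0.2404] w 0.997 F [-0.1 -0.5  0.4] units [ 6.3  -0.02 -2.98] 
 [[0.002, 0.25, -0.968], [0.001, -0.968, -0.25], [-1.0, -0.0, -0.002]]
level turn [ 0.   -0.03  0.01]
scene bl (227, 199, 27, 28) z43 [ 549.3 -102.   102.5] [ 553.1 -105.    76.5   95.6]
scene bl (285, 189, 36, 31) z43 [559.5  91.2 117.6] [558.7  92.  106.9 113.6]
top or (106, 178, 38, 35) rim [509.8 342.5 111. ] [516.3 341.5  92.7 112.4] collar64 [508.9 339.5 110.1] [515.4 338.5  92.  111.5]
top bl (264, 165, 27, 27) z43 [ 560.8 -106.4   81.6] [ 560.8 -106.4   78.4   78.9]
top bl (193, 159, 38, 37) z43 [565.4  89.5 111.7] [565.   89.6 107.6 109. ]
wrist or (208, 55, 96, 100) rim [511.2 344.2 110. ] [511.1 343.7 106.8 108.5] collar64 [511.4 344.2 106.7] [511.4 343.7 103.6 105.2]
```

View pics/scene6.png

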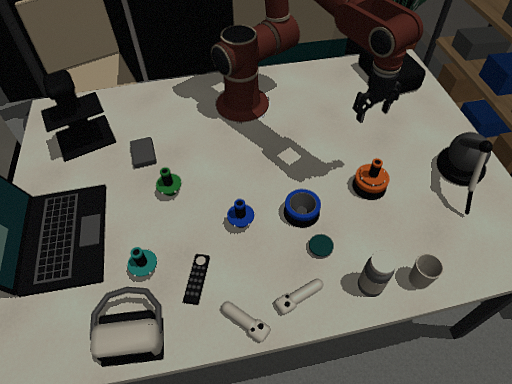

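View pics/wrist6.png

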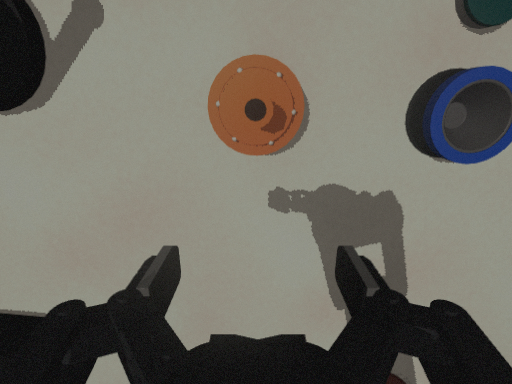

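The tracker stands in the orange cradle, and from the wrist camera its collar is concentric with the rim at (256,105). I'll check its height and tilt by finding the stem top in two views.

```bash
python3 - <<'E'
from h import *
L=[]
for n,(x,y) in (('wrist',(256,110)),('scene',(376,162))):
    f=cams.grab_frame(n);h=cv2.cvtColor(f['img'],cv2.COLOR_BGR2HSV)
    k=14
    m=cv2.inRange(h[y-k:y+k,x-k:x+k],(0,0,0),(180,255,60) if n=='wrist' else (180,255,50))
    c=max(cv2.findContours(m,0,1)[0],key=cv2.contourArea)
    print(n,cv2.boundingRect(c))
    M=cv2.moments(c);p=(M['m10']/M['m00']+x-k,M['m01']/M['m00']+y-k)
    if n=='wrist': print(p,'at z.124',cast(f,p,.124))
    cv2.imwrite(f'pics/{n}7.png',cv2.resize(f['img'][y-20:y+50,x-40:x+40],None,fx=7,fy=7,interpolation=0))
E
```

```text
wrist (3, 3, 21, 22)
(254.87130801687766, 109.42246835443038) at z.124 [[0.5113513  0.34421607 0.124     ]]
scene (7, 15, 12, 13)
```

View pics/scene7.png

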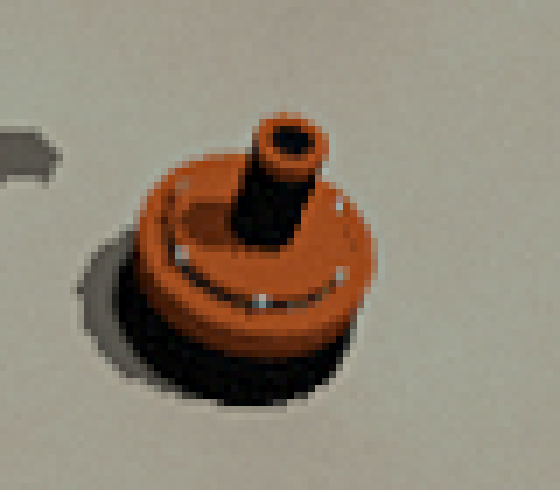

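```bash
python3 - <<'E'
from h import *
f=cams.grab_frame('scene')
for z in (.118,.124,.130): print(cast(f,(377.1,161.2),z))
from plant import workorder
workorder.job_done()
E
```

```text
[[0.50063456 0.34756779 0.118     ]]
[[0.50536917 0.34406383 0.124     ]]
[[0.51010378 0.34055987 0.13      ]]
the job is handed in; nothing more can be done
```

I placed the orange tracker in the orange cradle and handed the job in at about 10 s of the 38 s allowed. No verdict was reported.

I gripped it by the stem, lifted it, carried it over the blue tracker and lowered it into the cup. I let go about 1.5 mm above the computed home height, when the force readings showed it was nearly seated, then backed the arm clear.

Last checks:
- **Centring:** from the wrist camera, the collar, stem top and rim are concentric within about 1 mm, at (0.511, 0.344). The upright stem shows no tilt.
- **Height:** the collar sits just above the rim all round in the scene view, as it should when fully home.
- **Blue tracker:** it moved less than 0.5 mm from where it started.
- **Robot:** the gripper is open and clear of everything, and the force reads about zero.

One check disagreed slightly. In the scene view, a stem-top pixel picked by hand landed about 6 mm off in x at the home height. Read as height instead, that would put the stem top up to 6 mm above home. I put this down to picking error of a pixel or two plus the 2 mm calibration, since the wrist view and the release height both say it is home. I handed in without resolving it.

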